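# Feel the clamp gap with a feeler blade

### The arm

A 6-joint arm with a two-finger parallel gripper is mounted at the origin on the work surface. World frame = base frame: x ahead of the robot, y to its left, z up, the work surface at z = 0. Lengths are in m, angles in rad, forces in N, time in s.
With the tool pointing down it reaches from about 0.425 to 0.95 m from the base axis. Payload 3.5 kg.
Tool frame: the origin (TCP) lies midway between the tips of the shut fingers; the grasp point (between the pads) lies 19 mm behind it; y points along the fingers, x is the direction in which the jaws open and shut, and the axes are right-handed (so a half turn about y gives the same grasp; the last joint's range is limited). The gripper opens to 85 mm and grips with 20 to 120 N. Pads are 22 mm wide; open, the fingers measure 114 mm over their backs; the gripper's body (76 mm by 85 mm) begins 54 mm behind the grasp point. The pads swing forward as they close: fully open they stand 13 mm farther back than shut.
Start: joints at [1.065, 0.286, 1.577, -0, 1.279, -0.15], TCP at [0.235, 0.633, 0.196] pointing down, gripper open.
Joint ranges: [-2.77, 2.77], [-0.9, 2.22], [0.21, 2.48], [-1.53, 4.67], [0.24, 2.81], [-2.84, 2.84]. Speed limits (rad/s): [2.79, 2.79, 3.14, 3.14, 3.14, 3.14].

### API

Orientations are given as a unit quaternion [x, y, z, w].
In Python, from plant import ctrl, viewer gives the robot as it stands.
- The arm moves only by the tool step_arm, never from a script. Its argument "rows" is a list of rows, each a list of 3 entries, a list of its own where there are three numbers: the turn, a rotation vector about the tool's x, y, z in degrees, then the shift along the tool's x, y, z in mm, then the closure, from 0 (fully open) to 1 (shut). A call has 1 to 10 rows; each row is the pose to reach, as a shift and turn from the pose commanded when the call began, along the tool's axes at that moment; what a row does not reach only later rows make up. A row lasts 1/12 s, in which the tool goes at most 41.7 mm and 7.16 degrees, less where a joint would pass 70% of its speed; a pose out of reach is approached as far as the arm can. A call with a gripper value outside its range is refused whole. The fingers move at their own pace and stop on an object; "newtons" is the grip in N (left out, the last holds). Time passes only in rows, so rows that repeat a pose let the fingers close. It gives the time, the measured TCP pose, the force and the opening at its end, in the units of the state.
- ctrl.get_state(): the state, without advancing time (a new reading comes with each control period).
- viewer.read_camera(name): name is "scene" or "side" or "wrist"; returns (picture, depth): 420x560x3 uint8, red, green, blue; 420x560 float32, m along the optical axis (not along the pixel's ray), 0 where there is no reading.
- viewer.calibration(name): a dict with "K" (3x3 intrinsics, pixels), "R" (3x3) and "t" (3): a world point X has camera coordinates R X + t. Camera axes: x right, y down, z forward; pixel columns grow to the right and rows downward; lengths in m; the calibration is good to about 2 mm. The wrist camera is an equidistant fisheye: a pixel r from the principal point sees the ray r / f radians off the axis. A picture is of the moment at which its call begins: read the wrist's pose just before it. calibration takes no time and is no camera call; for the wrist camera it gives the pose at the moment of the call.
- ctrl.sign_off(): hands the job in, once; it reports no verdict.
The state is a dict: "time": time; "qpos": joint angles; "dq": joint speeds; "joint_efforts": joint torques, N m; "eef_pos": TCP position; "tcp_rot": TCP orientation; "contact_force": force on the tool from outside, world axes, zero at the start; "wrist_torque": the same for the moment, N m; "opening": opening from 0.0 (shut) to 1.0 (fully open).
Only numpy, scipy, OpenCV 4.12 (cv2) and the standard library are available. Lean on these libraries where they do the work, as an engineer would, in place of code of your own. Each camera call takes 0.05 s, during which the arm holds its last target.

### The job

Take the orange-handled feeler blade out of its blue stand and slide it straight down between the aluminium plate and the sprung copper plate of the module clamp, about midway along them, until it drags snugly and the dial needle stands in the green sector. Do not force it so far that the needle runs into the red, and leave the two connectors and the jar where they are. Finish while still holding the blade at that depth: do not let go of it, and keep the robot itself off the clamp.

Things in the scene. Friction and masses are not known exactly. Their poses are not given: they have to be found in the camera images.
- gauge_grip (a point): centre of the orange handle of the feeler blade. The handle is 34 mm (its x) by 16 mm (its y, the way to pinch it) by 50 mm high (z up). Below it hangs a flat steel blade 24 mm wide (x), 5 mm thick (y), 80 mm long: the blade's tip is 105 mm below this point. It starts upright in the stand, the underside of the handle resting on the stand's top. 90 g.
- stand: fixed blue plastic block, 70 x 50 mm and 86 mm high, with a vertical slot 30 x 7 mm (x by y) through its middle in which the blade hangs; origin at the centre of its underside, x along the slot, z up
- fixture: module clamp fixed to the bench: grey base 110 mm (x) by 150 mm (y); origin at the centre of its underside, z up. Two upright plates, 60 mm long along x, face each other across a gap in y: aluminium set plate on the -y side, sprung copper plate on the +y side. Their faces end 95 mm above the origin, flared lips lead in above, up to 101 mm. A dial, 60 mm across, 88 mm up at the +y end, tilts to +x.
- set_plate: aluminium plate of the clamp, upright, 60 mm long along x, 12 mm thick; its axes are those of the fixture (y points to the copper plate)
- set_edge (a point): midway along the top edge of the aluminium plate's inner face, 95 mm above the bench, at the foot of the lip; axes as the fixture's. The gap runs from here to +y: 8 to 10.5 mm wide here (differs by start), narrowing by 1 mm per 6 mm down as the copper face leans in. So the blade starts to drag 18 to 33 mm below this edge and is snug, with 3 to 15 N of drag, some 9 to 21 mm deeper.
- sprung_plate (a joint): how far the copper plate has been pushed back against its spring by the blade, in m: 0 at rest, 0.0015 to 0.0035 is the green sector (spring force 4 to 6 N), red from 0.005, stop at 0.007
- needle (a joint): dial needle, rad clockwise from rest; geared to the copper plate, 500 rad per m: green from 0.75 to 1.75, red from 2.5
- connector_green: loose green plastic connector, 34 x 50 mm, 37 mm high, origin at the centre of its underside; to be left alone
- connector_grey: loose grey plastic connector, same size and origin; to be left alone
- jar: loose amber jar with black cap, 48 mm across, 55 mm high, origin at the centre of its underside; to be left alone
- carriage (a joint): sideways place (m, along the fixture's y) of the carriage that carries both plates: it floats up to 0.008 either way under about 1 N, so that the plates centre themselves on the blade
Mind the look-alikes: they are no part of the job. Several things look just like the fixture: the one meant starts farthest from the robot's base.

How it is judged:
By the outcome, as a careful person would: the job done as asked, in the order asked, and still so for the second after the job is handed in, while the arm keeps its last pose, push and grip.
It also fails if it takes over 42 s, if anything falls off the work surface, if the arm or the gripper's body presses on something with over 40 N, if the wrist force passes 120 N, or if a joint passes its speed limit or range.

## Working session

There is one attempt and no reset: what is moved stays moved. The work goes in short steps, Python scripts to look and compute and a tool call to move; the robot and the scene stay as the last step left them, time stands still between calls to the robot, and variables do not carry over. Pictures are saved under pics/ and viewed, and the job is handed in when it is done.

Besides the shell and the picture viewer there is one more tool, called after "Request:" as name(argument=value, ...) on one line, values as JSON. step_arm: Moves the arm, as the interface text tells. Its arguments: {"type":"object","properties":{"rows":{"type":"array"},"newtons":{"type":"number"}},"required":["rows"]}

```bash
mkdir -p pics; ls; cat > h.py <<'E'
import numpy as np, cv2
from plant import ctrl, viewer
def snap(name,fn):
    c=viewer.calibration(name); p,d=viewer.read_camera(name)
    cv2.imwrite('pics/%s.png'%fn,p[:,:,::-1]); np.savez('pics/%s.npz'%fn,p=p,d=d,K=c['K'],R=c['R'],t=c['t'])
    return p,d,c
def load(fn):
    z=np.load('pics/%s.npz'%fn); return z['p'],z['d'],{k:z[k] for k in 'KRt'}
def ray(c,u,v):
    K,R,t=c['K'],c['R'],c['t']
    d=R.T@np.array([(u-K[0,2])/K[0,0],(v-K[1,2])/K[1,1],1]); o=-R.T@t
    return o,d
def onz(c,u,v,z):
    o,d=ray(c,u,v); return o+d*(z-o[2])/d[2]
def cloud(d,c):
    K=c['K'];v,u=np.mgrid[:d.shape[0],:d.shape[1]]
    X=np.stack([(u-K[0,2])/K[0,0]*d,(v-K[1,2])/K[1,1]*d,d],-1)
    return (X-c['t'])@c['R']
def proj(c,X):
    x=c['K']@(c['R']@np.asarray(X)+c['t']); return x[:2]/x[2]
E
python3 - <<'E'
from h import *
for n in ['scene','side','wrist']: 
    p,d,c=snap(n,n+'0'); print(n,np.round(-c['R'].T@c['t'],3),c['K'][0])
print(ctrl.get_state())
E
```

```text
pics
scene [1.092 0.059 0.835] [423.02663677   0.         275.67136597]
side [-0.078 -0.855  0.747] [393.65122743   0.         278.06381288]
wrist [0.167 0.659 0.373] [325.1922621    0.         283.06952133]
{'time': 0.15, 'qpos': array([ 1.06499982e+00,  2.86995364e-01,  1.57784155e+00, -4.05823926e-06,
        1.27863934e+00, -1.50008360e-01]), 'dq': array([ 0.0002787 , -0.00378753, -0.00667688,  0.00030738, -0.00146817,
        0.00123173]), 'joint_efforts': array([ 1.06956762e-03, -4.06603646e+01, -2.93139499e+01, -1.48460667e-04,
        3.97443175e-03,  3.53227080e-06]), 'eef_pos': array([0.23481301, 0.6322145 , 0.19444243]), 'tcp_rot': array([ 0.5808828 ,  0.40303393, -0.40422765, -0.58029203]), 'contact_force': array([-0.1533402 , -0.45729909,  1.25675801]), 'wrist_torque': array([ 0.03561563, -0.01728299,  0.04527207]), 'opening': 1.0014470791955885}
```

View pics/scene0.png

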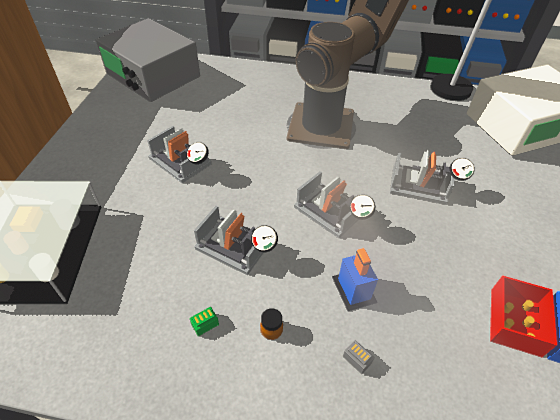

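View pics/side0.png

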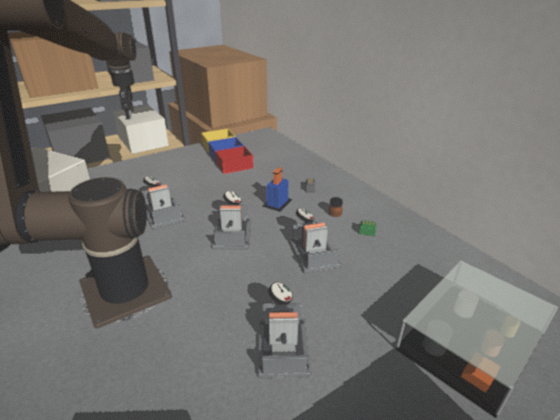

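View pics/wrist0.png

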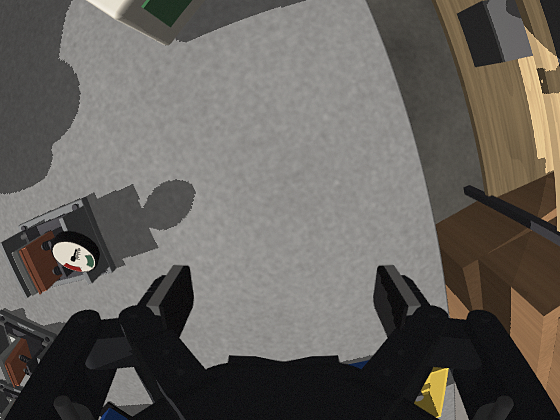

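The scene shows four clamps, near pixels (178,150), (237,238), (337,203) and (432,175). The stand is at (357,280), the handle at (362,262), and the connectors and jar are in front. Next I measure how far each clamp is from the base.

```bash
python3 - <<'E'
from h import *
p,d,c=load('scene0'); X=cloud(d,c)
for n,(u0,v0,u1,v1) in dict(A=(145,120,210,182),B=(190,200,280,272),C=(293,168,378,238),D=(388,145,478,203)).items():
    m=np.zeros(d.shape,bool); m[v0:v1,u0:u1]=1
    m&=(d>0)&(X[...,2]>.02)&(X[...,2]<.14)
    P=X[m]; ctr=P[:,:2].mean(0); print(n,ctr.round(3),np.hypot(*ctr).round(3),'zmax',P[:,2].max().round(3))
    q=p.astype(int)
    cop=m&(q[...,0]>q[...,2]*1.7)&(q[...,0]>100)&(X[...,2]>.08)
    Pc=X[cop]
    if len(Pc): print('  cop',cop.sum(),Pc.mean(0).round(3),cv2.minAreaRect((Pc[:,:2]*1000).astype(np.float32)))
h=cv2.cvtColor(p,cv2.COLOR_RGB2HSV)
o=(h[...,0]<15)&(h[...,1]>130)&(h[...,2]>120); o[:240]=0;o[280:]=0;o[:,:340]=0;o[:,390:]=0
P=X[o]; print('handle',len(P),P.mean(0),P.min(0),P.max(0)); 
T=P[P[:,2]>P[:,2].max()-.006]; print(len(T),T.mean(0),cv2.minAreaRect((T[:,:2]*1000).astype(np.float32)))
b=(h[...,0]>105)&(h[...,0]<130)&(h[...,1]>120); b[:240]=0;b[310:]=0;b[:,:330]=0;b[:,385:]=0
P=X[b];T=P[np.abs(P[:,2]-.086)<.006];print('stand top',len(T),T.mean(0),cv2.minAreaRect((T[:,:2]*1000).astype(np.float32)))
cv2.imwrite('pics/cropB.png',cv2.resize(p[190:320,185:395,::-1],None,fx=3.8,fy=3.8,interpolation=cv2.INTER_CUBIC))
E
```

```text
A [ 0.272 -0.366] 0.456 zmax 0.105
  cop 174 [ 0.264 -0.363  0.09 ] ((266.4998779296875, -343.8502502441406), (74.41688537597656, 60.93852996826172), 69.76224517822266)
B [ 0.527 -0.137] 0.545 zmax 0.104
  cop 196 [ 0.523 -0.133  0.092] ((529.4478759765625, -110.09611511230469), (74.61991119384766, 59.65985107421875), 66.58406829833984)
C [0.372 0.076] 0.38 zmax 0.104
  cop 58 [0.386 0.091 0.089] ((371.9503173828125, 100.83427429199219), (75.3892822265625, 59.4629020690918), 66.45137786865234)
D [0.22  0.318] 0.387 zmax 0.105
  cop 128 [0.218 0.32  0.093] ((211.4113311767578, 341.1990966796875), (75.0254135131836, 63.70988464355469), 85.5122299194336)
handle 189 [0.57846668 0.14321519 0.12250199] [0.55706108 0.13265455 0.09184673] [0.59471713 0.15808456 0.13980954]
92 [0.5766163  0.1464     0.13602888] ((575.4016723632812, 145.26219177246094), (33.16667556762695, 15.7638578414917), 28.135942459106445)
stand top 327 [0.58572595 0.13773508 0.08610477] ((575.8394775390625, 145.0126190185547), (70.34571075439453, 48.985958099365234), 28.546775817871094)
```

View pics/cropB.png

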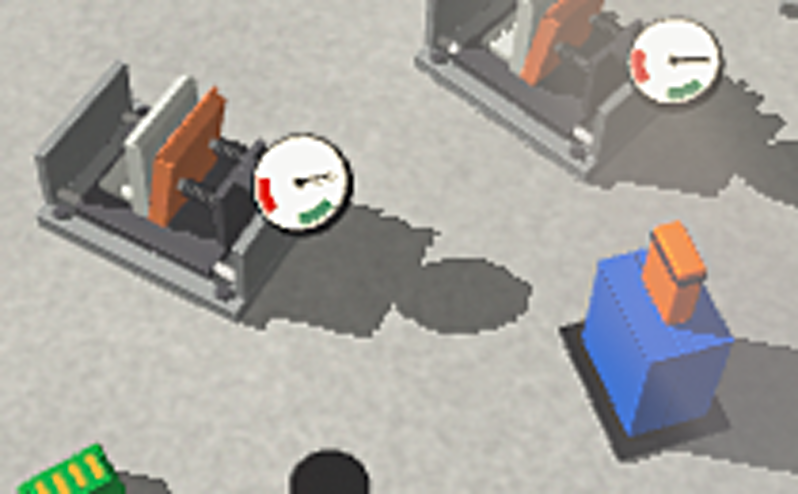

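Clamp B at (237,238) is 0.545 m from the base. A is at 0.456, D at 0.387 and C at 0.380, so B is farthest and is the one meant. The crop confirms its plates, lips and dial. The handle centre comes out at about (0.5755, 0.145) with yaw about 28°, and its top at 0.136, as it should be. Now a plan helper.

```bash
cat >> h.py <<'E'
from scipy.spatial.transform import Rotation as Ro
def toolR(yaw):  # yaw deg of tool x in world, tool y down
    x=np.array([np.cos(np.radians(yaw)),np.sin(np.radians(yaw)),0]); y=np.array([0,0,-1.]); return np.column_stack([x,y,np.cross(x,y)])
def rel(p0,R0,p1,R1):
    return Ro.from_matrix(R0.T@R1).as_rotvec(degrees=True).round(2), ((R0.T@(np.asarray(p1)-p0))*1000).round(1)
E
python3 - <<'E'
from h import *
s=ctrl.get_state(); R0=Ro.from_quat(s['tcp_rot']).as_matrix(); print(R0.round(3)); 
print('yaw tool x',np.degrees(np.arctan2(R0[1,0],R0[0,0])))
for yaw in (118.3,-61.7): print(yaw,rel(np.array([.235,.633,.196]),R0,[.5755,.145,.2],toolR(yaw)))
p,d,c=load('scene0'); X=cloud(d,c)
m=np.zeros(d.shape,bool); m[200:272,190:285]=1; m&=d>0
for lo,hi in ((.012,.2),(.09,.11)):
    P=X[m&(X[...,2]>lo)&(X[...,2]<hi)]; print(lo,len(P),cv2.minAreaRect((P[:,:2]*1000).astype(np.float32)))
q=p.astype(int); cop=(q[...,0]>q[...,2]*1.6)&(q[...,0]>90); 
grey=(q.max(-1)-q.min(-1)<40)
s1=m&grey&(X[...,2]>.085)&(X[...,2]<.108)&(np.mgrid[:420,:560][1]<236)
for r,cc in zip(*np.where(s1)): pass
P=X[s1];print('set?',len(P)); print(np.c_[np.argwhere(s1)[:,::-1],(P*1000).round(0)][::3])
P=X[m&cop&(X[...,2]>.09)];print('cop',len(P),cv2.minAreaRect((P[:,:2]*1000).astype(np.float32)),P.mean(0))
E
```

```text
[[ 0.348 -0.001 -0.937]
 [ 0.937 -0.002  0.348]
 [-0.002 -1.     0.   ]]
yaw tool x 69.61492258863385
118.3 (array([ -0.06, -48.69,  -0.09]), array([-338.8,   -3.5, -489.2]))
-61.7 (array([ 1.1000e-01,  1.3131e+02, -7.0000e-02]), array([-338.8,   -3.5, -489.2]))
0.012 3145 ((528.8335571289062, -138.72512817382812), (193.30772399902344, 109.36953735351562), 64.39269256591797)
0.09 528 ((529.0537719726562, -104.0352554321289), (131.54830932617188, 63.345706939697266), 69.81346130371094)
set? 170
[[ 232.  210.  481. -155.   96.]
 [ 235.  210.  479. -148.   96.]
 [ 233.  211.  486. -151.  100.]
 [ 230.  212.  487. -158.   96.]
 [ 233.  212.  489. -150.   99.]
 [ 229.  213.  491. -159.   96.]
 [ 232.  213.  492. -151.  100.]
 [ 235.  213.  485. -147.   93.]
 [ 230.  214.  496. -155.   99.]
 [ 233.  214.  491. -150.   96.]
 [ 228.  215.  497. -160.   96.]
 [ 231.  215.  496. -153.   97.]
 [ 234.  215.  491. -147.   92.]
 [ 228.  216.  504. -158.  101.]
 [ 231.  216.  500. -152.   98.]
 [ 234.  216.  491. -148.   88.]
 [ 227.  217.  504. -160.   97.]
 [ 230.  217.  506. -152.  101.]
 [ 233.
[... 729 characters left out ...]
25.  530. -169.   97.]
 [ 223.  225.  530. -162.   99.]
 [ 226.  225.  524. -157.   92.]
 [ 219.  226.  532. -171.   96.]
 [ 222.  226.  532. -164.   97.]
 [ 225.  226.  526. -159.   91.]
 [ 218.  227.  534. -173.   94.]
 [ 221.  227.  536. -165.   99.]
 [ 224.  227.  530. -160.   93.]
 [ 219.  228.  539. -169.   97.]
 [ 222.  228.  536. -163.   96.]
 [ 218.  229.  537. -172.   91.]
 [ 221.  229.  540. -164.   96.]
 [ 224.  229.  531. -160.   87.]
 [ 220.  230.  535. -169.   86.]
 [ 223.  230.  534. -162.   87.]
 [ 222.  231.  537. -164.   85.]]
cop 131 ((516.7365112304688, -139.23741149902344), (12.561701774597168, 60.47102355957031), 71.30561065673828) [ 0.51807629 -0.13864667  0.09548187]
```

Request:
step_arm(rows=[[[0,-3,0],[-21,0,-30.5],0],[[0,-6,0],[-42,0,-61],0],[[0,-9,0],[-63.5,0,-91.7],0],[[0,-12,0],[-84.7,0,-122.3],0],[[0,-15,0],[-106,0,-153],0],[[0,-18,0],[-127,0,-183.5],0],[[0,-21,0],[-148,0,-214],0],[[0,-24,0],[-169.4,0,-244.6],0],[[0,-27,0],[-190.5,0,-275],0],[[0,-30,0],[-211.7,-4,-305.7],0]], newtons=40)

```text
time: 0.98
eef_pos: [0.4479, 0.3259, 0.1984]
tcp_rot: [-0.455, -0.54, 0.541, 0.456]
contact_force: [0.0, 1.0, -0.5]
opening: 1.001
```

```bash
python3 - <<'E'
from h import *
s=ctrl.get_state(); R0=Ro.from_quat(s['tcp_rot']).as_matrix(); p0=s['eef_pos'];print(s['time'],p0,s['dq'].round(2),np.degrees(np.arctan2(R0[1,0],R0[0,0])))
print(rel(p0,R0,[.5755,.145,.2],toolR(118.3)))
E
```

```text
0.9833 [0.44785233 0.32587009 0.19841538] [-0.81 -0.09 -0.01  0.    0.09 -1.42] 99.77297623666861
(array([-1.200e-01, -1.853e+01, -1.000e-02]), array([-199.9,   -1.7,  -95.1]))
```

Request:
step_arm(rows=[[[0,-3,0],[-33,0,-16],0],[[0,-6,0],[-66,0,-32],0],[[0,-9,0],[-100,0,-48],0],[[0,-12,0],[-133,0,-63],0],[[0,-15,0],[-166,0,-79],0],[[0,-18.5,0],[-200,0,-95],0],[[0,-18.5,0],[-200,0,-95],0],[[0,-18.5,0],[-200,0,-95],0]])

```text
time: 1.65
eef_pos: [0.5755, 0.1447, 0.199]
tcp_rot: [-0.364, -0.606, 0.606, 0.365]
contact_force: [0.5, 0.4, 0.1]
opening: 0.997
```

```bash
python3 - <<'E'
from h import *
snap('wrist','wrist1');snap('scene','scene1');snap('side','side1')
s=ctrl.get_state(); R0=Ro.from_quat(s['tcp_rot']).as_matrix(); p0=s['eef_pos'];print(s['time'],p0,np.abs(s['dq']).max(),R0.round(3),np.degrees(np.arctan2(R0[1,0],R0[0,0])))
print(rel(p0,R0,[.5755,.145,.095],toolR(118.3)))
E
```

```text
1.8 [0.57422271 0.14729845 0.19918819] 0.01557477914299873 [[-0.472 -0.001 -0.882]
 [ 0.882  0.    -0.472]
 [ 0.001 -1.     0.001]] 118.14592663109065
(array([-0.04, -0.15,  0.04]), array([-2.700e+00,  1.042e+02, -1.000e-01]))
```

View pics/wrist1.png

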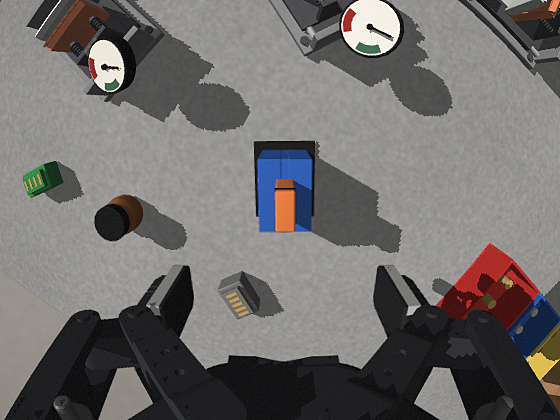

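The wrist view shows the handle at (285,205) on the fingers' midline. The grey connector at (238,295) is well off, and nothing stands beside the stand. I'll check the handle position by casting rays from the wrist camera.

```bash
cat >> h.py <<'E'
def wray(c,u,v):
    K,R,t=c['K'],c['R'],c['t']; x=np.array([u-K[0,2],v-K[1,2]]); r=np.hypot(*x); th=r/K[0,0]
    d=np.r_[x/max(r,1e-9)*np.sin(th),np.cos(th)]; return -R.T@t,R.T@d
def wonz(c,u,v,z):
    o,d=wray(c,u,v); return o+d*(z-o[2])/d[2]
def wcloud(d,c):
    K=c['K'];v,u=np.mgrid[:d.shape[0],:d.shape[1]]; a=u-K[0,2];b=v-K[1,2]; r=np.hypot(a,b)+1e-9; th=r/K[0,0]; k=np.tan(th)/r
    return (np.stack([a*k*d,b*k*d,d],-1)-c['t'])@c['R']
E
python3 - <<'E'
from h import *
p,d,c=load('wrist1'); X=wcloud(d,c); h=cv2.cvtColor(p,cv2.COLOR_RGB2HSV)
m=(h[...,0]<15)&(h[...,1]>130)&(h[...,2]>120); m[:170]=0;m[240:]=0;m[:,:260]=0;m[:,310:]=0
P=X[m]; print(len(P),P.min(0),P.max(0)); T=P[abs(P[:,2]-.136)<.005]; print(T.mean(0),cv2.minAreaRect((T[:,:2]*1000).astype(np.float32)))
b=(h[...,0]>105)&(h[...,0]<130)&(h[...,1]>120); b[:,:240]=0;b[:,330:]=0;b[:140]=0;b[240:]=0
T=X[b];T=T[abs(T[:,2]-.086)<.004];print('stand',cv2.minAreaRect((T[:,:2]*1000).astype(np.float32)))
E
```

```text
982 [0.51201983 0.1107203  0.08579972] [0.60783144 0.15988825 0.37813776]
[0.57497102 0.14573578 0.13645281] ((575.6378173828125, 145.82447814941406), (33.66590118408203, 15.05315113067627), 28.346982955932617)
stand ((575.508544921875, 146.29119873046875), (70.17549896240234, 49.44706726074219), 28.473548889160156)
```

Request:
step_arm(rows=[[[0,0,0],[-2,15,0],0.2],[[0,0,0],[-2,35,0],0.4],[[0,0,0],[-2,55,0],0.4],[[0,0,0],[-2,75,0],0.4],[[0,0,0],[-2,92,0],0.4],[[0,0,0],[-2,103,0],0.4],[[0,0,0],[-2,103,0],0.4],[[0,0,0],[-2,103,0],0.4]], newtons=40)

```text
time: 2.47
eef_pos: [0.5753, 0.1456, 0.0964]
tcp_rot: [-0.363, -0.607, 0.607, 0.363]
contact_force: [0.1, -0.0, 0.3]
opening: 0.604
```

```bash
python3 - <<'E'
from h import *
snap('wrist','wrist2')
s=ctrl.get_state(); R0=Ro.from_quat(s['tcp_rot']).as_matrix(); p0=s['eef_pos'];print(s['time'],p0,s['opening'],s['contact_force'],np.abs(s['dq']).max())
E
```

```text
2.5167 [0.57626455 0.1454272  0.09747746] 0.6008211845154885 [-0.07721128 -0.27193881  0.15077149] 0.01889479998820917
```

View pics/wrist2.png

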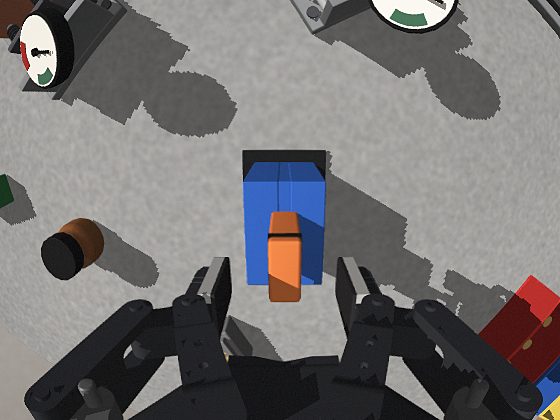

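The handle at (285,270) sits midway between the pads at 221 and 352. I'll close on it.

Request:
step_arm(rows=[[[0,0,0],[0,0,0],0.7],[[0,0,0],[0,0,0],1],[[0,0,0],[0,0,0],1],[[0,0,0],[0,0,0],1],[[0,0,0],[0,0,0],1],[[0,0,0],[0,0,0],1],[[0,0,0],[0,0,0],1],[[0,0,0],[0,0,0],1]], newtons=60)

```text
time: 3.18
eef_pos: [0.5769, 0.1449, 0.0981]
tcp_rot: [0.364, 0.607, -0.606, -0.363]
contact_force: [-1.6, 0.8, 6.1]
opening: 0.146
```

Request:
step_arm(rows=[[[0,0,0],[0,-5,0],1],[[0,0,0],[0,-15,0],1],[[0,0,0],[0,-30,0],1],[[0,0,0],[0,-50,0],1],[[0,0,0],[0,-70,0],1],[[0,0,0],[0,-90,0],1],[[0,0,0],[0,-105,0],1],[[0,0,0],[0,-115,0],1],[[0,0,0],[0,-115,0],1]])

```text
time: 3.93
eef_pos: [0.5772, 0.1448, 0.2146]
tcp_rot: [0.365, 0.607, -0.606, -0.362]
contact_force: [0.1, 0.9, -0.2]
opening: 0.152
```

```bash
python3 - <<'E'
from h import *
snap('wrist','wrist3');snap('side','side3');snap('scene','scene3')
for i in range(1):
  s=ctrl.get_state(); print(s['time'],s['eef_pos'],s['opening'],s['contact_force'],np.abs(s['dq']).max())
E
```

```text
4.0833 [0.5751033  0.14459581 0.21013758] 0.14883434163000592 [-0.39562512 -0.69595044 -0.85420296] 0.013913628383621634
```

View pics/wrist3.png

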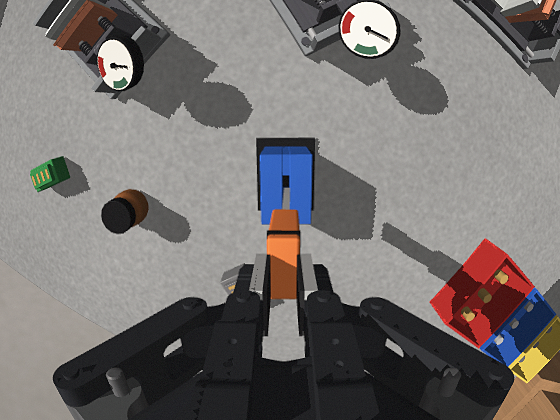

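View pics/scene3.png

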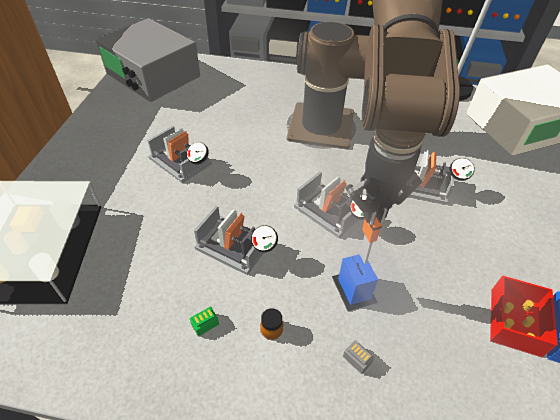

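The blade is held at scene (372,230), above the stand and swung clear of it. Next I move beside clamp B so the wrist camera looks straight down on it.

```bash
python3 - <<'E'
from h import *
s=ctrl.get_state(); R0=Ro.from_quat(s['tcp_rot']).as_matrix(); p0=s['eef_pos'];
print(p0,rel(p0,R0,[.588,-.167,.225],toolR(71.3)))
E
```

```text
[0.5751033  0.14459581 0.21013758] (array([-0.14, 46.81, -0.  ]), array([-280.9,  -14.8,  135.5]))
```

Request:
step_arm(rows=[[[0,2,0],[-14,-5,7],1],[[0,6,0],[-42,-10,20],1],[[0,12,0],[-75,-15,36],1],[[0,18,0],[-108,-15,52],1],[[0,24,0],[-141,-15,68],1],[[0,30,0],[-174,-15,84],1],[[0,36,0],[-207,-15,100],1],[[0,41,0],[-240,-15,116],1],[[0,45,0],[-267,-15,129],1],[[0,47,0],[-281,-15,135.5],1]])

```text
time: 4.92
eef_pos: [0.5877, -0.1702, 0.2243]
tcp_rot: [-0.576, -0.409, 0.41, 0.577]
contact_force: [-0.3, 0.6, -0.9]
opening: 0.146
```

Request:
step_arm(rows=[[[0,0,0],[0,0,0],1],[[0,0,0],[0,0,0],1],[[0,0,0],[0,0,0],1],[[0,0,0],[0,0,0],1]])

```text
time: 5.25
eef_pos: [0.5887, -0.1653, 0.226]
tcp_rot: [-0.574, -0.412, 0.412, 0.575]
contact_force: [-0.5, -0.1, -1.4]
opening: 0.145
```

```bash
python3 - <<'E'
from h import *
s=ctrl.get_state(); print(s['time'],s['eef_pos'],s['opening'],s['contact_force'],np.abs(s['dq']).max())
snap('wrist','wrist4');snap('side','side4');snap('scene','scene4')
s=ctrl.get_state(); R0=Ro.from_quat(s['tcp_rot']).as_matrix();print(s['time'],s['eef_pos'],np.degrees(np.arctan2(R0[1,0],R0[0,0])),R0[2])
E
```

```text
5.25 [ 0.58872848 -0.16530117  0.22604451] 0.14548319744641208 [-0.47609966 -0.14438617 -1.39345254] 0.0052145097554667725
5.4 [ 0.58893963 -0.16567353  0.22658943] 71.22948736575758 [ 1.60721807e-04 -9.99999987e-01  5.32619272e-06]
```

View pics/wrist4.png

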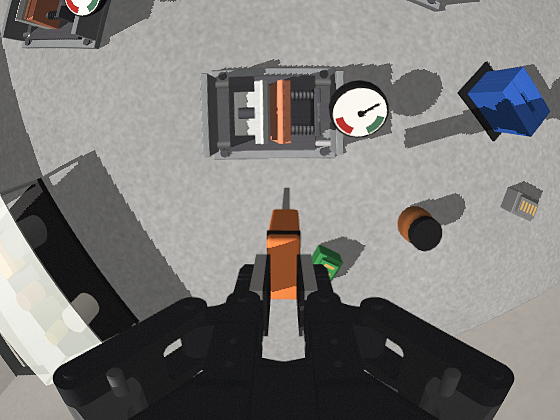

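View pics/side4.png

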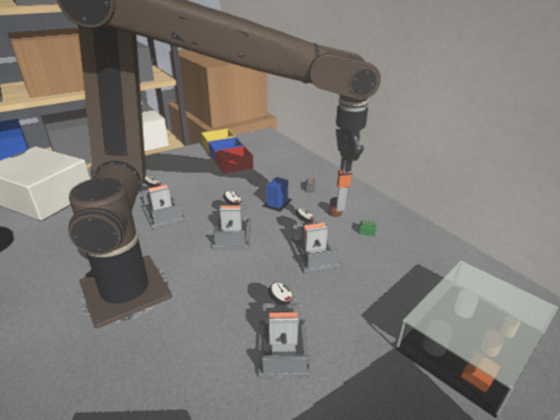

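The wrist view shows clamp B from above: set plate near (261,112), copper plate near (280,112), dial (360,110) and blade tip (286,190). I'll zoom in and measure.

```bash
python3 - <<'E'
from h import *
p,d,c=load('wrist4'); X=wcloud(d,c)
cv2.imwrite('pics/crop4.png',cv2.resize(p[60:210,210:340,::-1],None,fx=4,fy=4,interpolation=cv2.INTER_CUBIC))
for v in (90,100,110,120,130,140):
    print(v,[(u,tuple(p[v,u]),*(X[v,u]*1000).round(0).astype(int)) for u in range(248,298,2)] if v==110 else '')
m=np.zeros(d.shape,bool); m[60:165,195:345]=1
h=cv2.cvtColor(p,cv2.COLOR_RGB2HSV)
cop=m&(h[...,0]<15)&(h[...,1]>100); T=X[cop&(X[...,2]>.09)]; print('cop top',len(T),T.mean(0),cv2.minAreaRect((T[:,:2]*1000).astype(np.float32)))
al=m&(h[...,1]<50)&(h[...,2]>150); T=X[al&(X[...,2]>.09)]; print('al top',len(T),T.mean(0),T[:,2].max(),cv2.minAreaRect((T[:,:2]*1000).astype(np.float32)))
B=X[m&(X[...,2]>.012)&(X[...,2]<.06)];print('base',cv2.minAreaRect((B[:,:2]*1000).astype(np.float32)))
E
```

```text
90 
100 
110 [(248, (np.uint8(80), np.uint8(77), np.uint8(81)), np.int64(502), np.int64(-173), np.int64(66)), (250, (np.uint8(79), np.uint8(77), np.uint8(82)), np.int64(503), np.int64(-171), np.int64(66)), (252, (np.uint8(77), np.uint8(76), np.uint8(80)), np.int64(504), np.int64(-169), np.int64(66)), (254, (np.uint8(132), np.uint8(132), np.uint8(131)), np.int64(504), np.int64(-167), np.int64(64)), (256, (np.uint8(234), np.uint8(235), np.uint8(231)), np.int64(506), np.int64(-163), np.int64(95)), (258, (np.uint8(228), np.uint8(229), np.uint8(225)), np.int64(507), np.int64(-161), np.int64(96)), (260, (np.uint8(248), np.uint8(248), np.uint8(245)), np.int64(508), np.int64(-159), np.int64(101)), (262, (np.uint8(234), np.uint8(234), np.uint8(231)), np.int64(509), np.int64(-158), np.int64(101)), (264, (np.uint8(96), np.uint8(96), np.uint8(94)), np.int64(509), np.int64(-156), np.int64(101)), (266, (np.uint8(103), np.uint8(103), np.uint8(99)), np.int64(510), np.int64(-154), np.int64(98)), (268, (np.uint8(80), np.uint8(81), np.uint8(80)), np.int64(510), np.int64(-153), np.int64(74)), (270, (np.
[... 1091 characters left out ...]
), np.uint8(53)), np.int64(517), np.int64(-129), np.int64(25)), (294, (np.uint8(49), np.uint8(48), np.uint8(51)), np.int64(518), np.int64(-127), np.int64(25)), (296, (np.uint8(53), np.uint8(52), np.uint8(53)), np.int64(518), np.int64(-125), np.int64(25))]
120 
130 
140 
cop top 802 [ 0.51557763 -0.1392952   0.09993983] ((516.004150390625, -139.64927673339844), (11.429283142089844, 60.31117630004883), 71.31956481933594)
al top 674 [ 0.51274793 -0.14537093  0.1073096 ] 0.4052728407376124 ((521.2354736328125, -124.55116271972656), (85.8488540649414, 59.428001403808594), 71.80522155761719)
base ((512.3711547851562, -150.90487670898438), (149.18234252929688, 110.78915405273438), 71.8615493774414)
```

View pics/crop4.png

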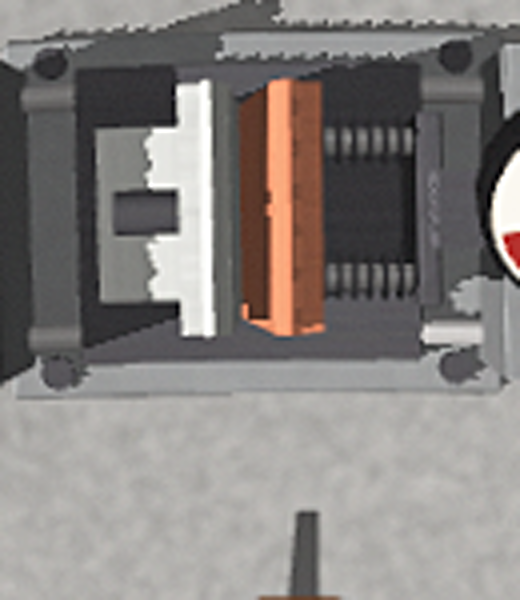

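```bash
python3 - <<'E'
from h import *
p,d,c=load('wrist4'); X=wcloud(d,c)
a=np.radians(-18.4); fx=np.array([np.cos(a),np.sin(a)]); fy=np.array([-fx[1],fx[0]]); o=np.array([.5124,-.1509])
F=np.dstack([(X[...,:2]-o)@fx,(X[...,:2]-o)@fy,X[...,2]])*1000
for v in (86,95,105,115,125,135):
    print(v,'fx %.0f'%F[v,262,0],[(u,round(float(F[v,u,1]),1),int(round(F[v,u,2]))) for u in range(254,292)])
m=np.zeros(d.shape,bool); m[60:165,195:345]=1
G=F[m&(F[...,2]>90)&(F[...,2]<106)&(F[...,1]>-16)&(F[...,1]<22)]; print('fx range',np.percentile(G[:,0],[0.5,99.5]))
# blade
b=np.zeros(d.shape,bool); b[184:212,276:296]=1; b&=(X[...,2]>.09)
vv,uu=np.where(b)
for v in range(184,212,3): 
    k=np.where(b[v])[0]
    if len(k): print(v,k.min(),k.max(),F[v,k].mean(0).round(1),(X[v,k].mean(0)*1000).round(1))
s=ctrl.get_state(); print('tcp f',(s['eef_pos'][:2]-o)@np.c_[fx,fy]*1000)
h=cv2.cvtColor(p,cv2.COLOR_RGB2HSV)
q=(h[...,0]<15)&(h[...,1]>130); q[:205]=0;q[300:]=0;q[:,:262]=0;q[:,304:]=0
P=F[q]; T=P[P[:,2]>P[:,2].max()-6];print('handle',P.min(0),P.max(0)); 
for z in range(195,260,5):
    Q=P[abs(P[:,2]-z)<2.5]; 
    if len(Q):print(z,len(Q),Q.min(0).round(1),Q.max(0).round(1))
E
```

```text
86 fx -24 [(254, -15.1, 96), (255, -14.2, 96), (256, -13.4, 94), (257, -12.3, 96), (258, -11.3, 96), (259, -10.4, 96), (260, -9.1, 101), (261, -8.2, 101), (262, -7.3, 101), (263, -6.4, 101), (264, -5.5, 100), (265, -4.7, 98), (266, -3.8, 97), (267, -3.6, 81), (268, -3.6, 60), (269, -3.5, 37), (270, -2.1, 46), (271, -0.7, 53), (272, 0.5, 59), (273, 1.8, 68), (274, 3.1, 76), (275, 4.2, 81), (276, 5.3, 88), (277, 6.4, 94), (278, 7.3, 95), (279, 8.3, 99), (280, 9.2, 99), (281, 10.1, 100), (282, 11.1, 102), (283, 12.0, 101), (284, 12.9, 102), (285, 13.9, 95), (286, 14.8, 95), (287, 15.7, 94), (288, 16.7, 94), (289, 17.6, 92), (290, 20.1, 25), (291, 21.2, 24)]
95 fx -16 [(254, -20.8, 32), (255, -14.2, 96), (256, -13.3, 96), (257, -12.4, 96), (258, -11.4, 96), (259, -10.5, 95), (260, -9.3, 100), (261, -8.3, 101), (262, -7.3, 102), (263, -6.6, 99), (264, -5.8, 97), (265, -4.7, 99), (266, -3.9, 96), (267, -3.4, 88), (268, 11.8, 405), (269, -3.3, 44), (270, -2.2, 43), (271, -0.9, 50), (272, 0.4, 58), (273, 1.7, 65), (274, 3.0, 74), (275, 4.1, 80), (276, 5.2, 85), (277, 6.3, 93), (278, 7.3, 97)
[... 3242 characters left out ...]

208 282 289 [ 64.8  13.1 197.5] [ 578.  -158.9  197.5]
211 276 295 [ 59.9  12.9 220.8] [ 573.3 -157.5  220.8]
tcp f [77.28986595 10.14141431]
handle [  4.61284949   3.71230864 199.47348492] [ 93.25601395  19.67493769 405.27284074]
200 6 [ 64.6  11.4 199.5] [ 64.9  15.4 200.7]
215 2 [ 60.3   5.4 216.7] [ 60.5  16.3 217.5]
220 55 [ 59.5   4.9 217.6] [ 61.3  19.3 222.3]
225 69 [ 59.5   5.1 222.6] [ 60.6  19.7 227.5]
230 73 [ 59.4   4.6 227.5] [ 61.5  19.4 232.5]
235 68 [ 59.6   4.9 232.5] [ 60.6  19.2 237.5]
240 83 [ 59.4   4.4 237.5] [ 61.6  19.5 242.4]
245 89 [ 59.5   4.1 242.5] [ 61.8  19.4 247.5]
250 102 [ 59.6   4.2 247.5] [ 61.5  19.2 252.5]
255 29 [ 59.6   6.  252.5] [ 60.3  18.9 254.4]
```

```bash
python3 - <<'E'
from h import *
for n in ('scene4','side4'):
    p,d,c=load(n); s=proj(c,[.578,-.158,.18]); print(n,s)
    u,v=s.astype(int); cr=p[v-45:v+60,u-45:u+45,::-1]; cv2.imwrite('pics/c_%s.png'%n,cv2.resize(cr,None,fx=5,fy=5,interpolation=cv2.INTER_CUBIC)); print('origin',u-45,v-45)
E
cd pics; python3 -c "
import cv2,numpy as np
cv2.imwrite('both4.png',np.hstack([cv2.imread('c_scene4.png'),cv2.imread('c_side4.png')])[:525])"
```

```text
scene4 [215.17331735 218.17829647]
origin 170 173
side4 [338.44741903 196.65861769]
origin 293 151
```

View pics/both4.png

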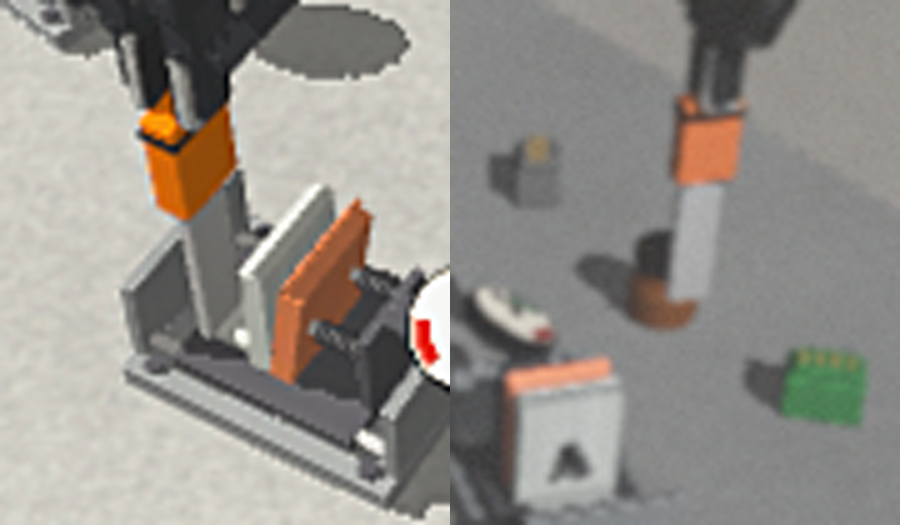

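```bash
python3 - <<'E'
from h import *
p,d,c=load('wrist4'); g=cv2.cvtColor(p,cv2.COLOR_RGB2GRAY).astype(float)
a=np.radians(-18.5); fx=np.array([np.cos(a),np.sin(a)]); fy=np.array([-fx[1],fx[0]]); o=np.array([.5124,-.1509])
def onfx(u,v,x):
    q,r=wray(c,u,v); k=(x-(q[:2]-o)@fx)/(r[:2]@fx); P=q+k*r; return (P[:2]-o)@fy*1000,P[2]*1000
print(c['R']@[0,0,1])
for v in range(186,213,2): print(v,g[v,276:298].astype(int))
for v in range(188,211,2):
    row=g[v,276:298]; bg=np.median(np.r_[row[:4],row[-4:]]); mn=row.min(); th=(bg+mn)/2; k=np.where(row<th)[0]
    if len(k)==0: continue
    l,r=k[0],k[-1]
    ul=276+l-1+(row[l-1]-th)/(row[l-1]-row[l]); ur=276+r+(th-row[r])/(row[r+1]-row[r])
    A,B=onfx(ul,v,.0648),onfx(ur,v,.0648); print(v,round(ul,2),round(ur,2),np.round(A,1),np.round(B,1),'mid',round((A[0]+B[0])/2,2))
E
```

```text
[ 2.28873829e-04  2.87950516e-01 -9.57645262e-01]
186 [187 183 180 181 180 180 181 185 187 187 185 183 183 183 186 184 182 179
 178 176 179 184]
188 [187 187 184 184 182 178 184 164 100  63  68  70  62 114 175 187 181 178
 180 178 180 178]
190 [182 183 183 183 179 178 186 162  88  76  81  79  70 122 176 185 181 179
 176 176 172 171]
192 [176 179 182 181 179 181 190 154  71  81  82  80  75 118 173 185 182 179
 175 173 172 174]
194 [183 182 179 177 177 177 167 125  75  81  80  81  76 119 171 183 180 180
 178 177 180 181]
196 [180 175 172 169 171 172 168 121  75  82  83  83  76 115 167 179 177 180
 181 182 187 184]
198 [174 171 168 170 169 174 157 107  80  82  85  82  77 115 165 173 172 172
 179 179 179 180]
200 [168 171 177 178 176 183 160  90  78  84  84  82  76 121 175 181 177 177
 178 176 175 175]
202 [175 176 179 176 177 185 153  70  81  86  83  82  77 122 180 190 181 181
 179 179 182 179]
204 [179 181 176 171 172 169 125  76  82  84  85  82  76 121 175 186 185 180
 180 178 180 181]
206 [181 181 177 179 183 174 126  76  82  84  85  85  76 116 172 185 183 180
 181 180 182 185]
208 [
[... 225 characters left out ...]
 71 71 71 71 70 69 72 68 63 85]
188 283.66 289.13 [ 12.1 136.7] [ 16.7 136.8] mid 14.42
190 283.51 289.05 [ 12.  144.2] [ 16.5 144.3] mid 14.25
192 283.37 289.1 [ 11.8 151.4] [ 16.4 151.4] mid 14.14
194 282.95 289.16 [ 11.5 158.1] [ 16.4 158.2] mid 13.94
196 282.86 289.25 [ 11.4 164.6] [ 16.3 164.7] mid 13.88
198 282.6 289.24 [ 11.3 170.7] [ 16.2 170.8] mid 13.72
200 282.49 289.09 [ 11.2 176.6] [ 16.  176.6] mid 13.58
202 282.34 289.04 [ 11.1 182.1] [ 15.8 182.2] mid 13.46
204 281.94 289.12 [ 10.8 187.5] [ 15.8 187.5] mid 13.31
206 281.95 289.22 [ 10.8 192.6] [ 15.8 192.6] mid 13.31
208 281.71 289.29 [ 10.7 197.5] [ 15.7 197.5] mid 13.21
210 293.7 295.44 [ 18.5 202.3] [ 19.7 202.3] mid 19.08
```

```bash
python3 - <<'E'
from h import *
# handle left/right edges, on its near face plane, in tool-aligned axes for each view
def run(fn,yaw,vs,face):
    p,d,c=load(fn); h=cv2.cvtColor(p,cv2.COLOR_RGB2HSV).astype(int); X=wcloud(d,c)
    R=toolR(yaw); tx,tz=R[:2,0],R[:2,2]
    m=(h[...,0]<15)&(h[...,1]>150)&(h[...,2]>60)
    cam=-c['R'].T@c['t']
    f=np.median((X[vs[0]+2:vs[1]-2,280:290,:2].reshape(-1,2)-cam[:2])@tz); print(fn,'face dist',f)
    out=[]
    for v in range(*vs):
        k=np.where(m[v,255:315])[0]+255
        if len(k)<10: continue
        r=[]
        for u in (k.min()-.5,k.max()+.5):
            q,w=wray(c,u,v); s=f/(w[:2]@tz); P=q+s*w; r.append((P[:2]-cam[:2])@tx*1000)
        out.append((v,P[2]*1000,*r))
    o=np.array(out); 
    if len(o)<4: print('few'); return
    for i,n in ((2,'L'),(3,'R')): print(n,np.polyfit(o[:,1],o[:,i],1).round(4), 'deg',np.degrees(np.polyfit(o[:,1],o[:,i],1)[0]).round(2))
    print(o[::4].round(1))
run('wrist1',118.2,(190,230),0); run('wrist2',118.2,(242,298),0); run('wrist3',118.2,(236,256),0); run('wrist4',71.25,(236,256),0)
E
```

```text
wrist1 face dist -0.07123126657390338
L [  0.0257 -10.2394] deg 1.47
R [-0.0349 13.4987] deg -2.0
[[190.   69.7  -8.4  11.1]
 [194.   86.1  -8.   10.5]
 [198.  101.   -7.6  10. ]
 [202.  114.5  -7.3   9.5]
 [206.  126.8  -7.    9.1]
 [210.  138.1  -6.7   8.7]
 [214.  148.5  -6.5   8.3]
 [218.  158.1  -6.2   8. ]
 [222.  167.   -6.    7.7]
 [226.  175.3  -5.8   7.4]]
wrist2 face dist -0.07096139943832151
L [  0.0536 -14.358 ] deg 3.07
R [-0.0524 15.5715] deg -3.0
[[242.  101.4  -8.9  10.2]
 [246.  107.3  -8.6   9.9]
 [250.  113.   -8.3   9.6]
 [254.  118.3  -8.1   9.4]
 [258.  123.3  -7.9   9.1]
 [262.  128.1  -7.7   8.9]
 [266.  132.6  -7.    8.6]
 [270.  136.9  -6.8   8.4]
 [274.  141.   -6.7   8.2]
 [278.  144.9  -6.5   8. ]
 [282.  148.7  -6.4   7.8]
 [286.  152.3  -6.2   7.7]
 [290.  155.7  -6.1   7.5]
 [294.  159.   -6.    6.9]]
wrist3 face dist -0.059718693100828384
L [  0.0641 -24.2354] deg 3.67
R [-0.0588 22.1585] deg -3.37
[[236.  241.1  -8.7   7.4]
 [240.  246.5  -8.4   7.7]
 [244.  251.5  -8.2   7.5]
 [248.  256.2  -7.9   7.2]
 [252.  260.7  -7.7   7. ]]
wrist4 face dist -0.05903457768107815
L [  0.0666 -25.2751] deg 3.82
R [-0.0605 23.624 ] deg -3.47
[[236.  252.2  -8.3   7.8]
 [240.  257.7  -8.1   8.1]
 [244.  262.8  -7.8   7.8]
 [248.  267.6  -7.6   7.6]
 [252.  272.2  -7.4   7.4]]
```

Findings: the gap at the top is about 10 mm, so the blade drags from tip z ≈ 65 mm and the middle of green is at tip z ≈ 50 mm. The blade leans about 1.2° towards the copper plate, so I'll turn the tool by that much while moving over the gap.

Request:
step_arm(rows=[[[0,0,0.2],[-2,0,10],1],[[0,-0.1,0.5],[-4,0,25],1],[[0,-0.2,0.8],[-6,0,40],1],[[0,-0.25,1.2],[-9,0,58],1],[[0,-0.25,1.2],[-11,0,70],1],[[0,-0.25,1.2],[-11.4,0,76.7],1],[[0,-0.25,1.2],[-11.4,0,76.7],1],[[0,-0.25,1.2],[-11.4,0,76.7],1],[[0,-0.25,1.2],[-11.4,0,76.7],1]])

```text
time: 6.15
eef_pos: [0.513, -0.153, 0.2268]
tcp_rot: [0.579, 0.407, -0.418, -0.57]
contact_force: [0.5, 0.0, -1.9]
opening: 0.149
```

```bash
cat > meas.py <<'E'
from h import *
import sys
fn=sys.argv[1]
s=ctrl.get_state(); print(s['time'],s['eef_pos'].round(4),s['contact_force'].round(2),np.abs(s['dq']).max().round(3))
snap('wrist','wrist'+fn);snap('scene','scene'+fn)
a=cv2.imread('pics/wrist%s.png'%fn)[100:280,200:380]; b=cv2.imread('pics/scene%s.png'%fn)[165:285,185:285]
cv2.imwrite('pics/v%s.png'%fn,np.hstack([cv2.resize(a,(420,420),interpolation=cv2.INTER_CUBIC),cv2.resize(b,(350,420),interpolation=cv2.INTER_CUBIC)]))
E
python3 meas.py 5
```

```text
6.15 [ 0.513  -0.153   0.2268] [ 0.53  0.01 -1.86] 0.012
```

View pics/v5.png

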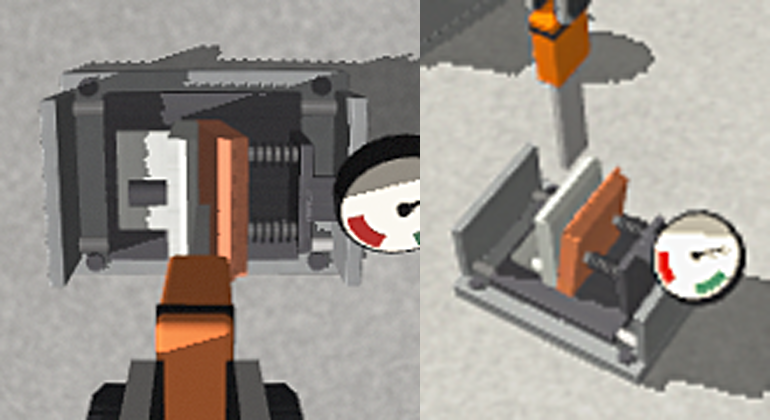

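```bash
python3 - <<'E'
from h import *
p,d,c=load('wrist5'); X=wcloud(d,c)
a=np.radians(-18.5); fx=np.array([np.cos(a),np.sin(a)]); fy=np.array([-fx[1],fx[0]]); o=np.array([.5124,-.1509])
F=np.dstack([(X[...,:2]-o)@fx,(X[...,:2]-o)@fy,X[...,2]])*1000
for v in range(152,212,6): print(v,[(u,round(float(F[v,u,0])),round(float(F[v,u,1]),1),int(round(F[v,u,2]))) for u in range(278,297)])
cv2.imwrite('pics/crop5.png',cv2.resize(p[140:220,255:325,::-1],None,fx=7,fy=7,interpolation=cv2.INTER_CUBIC))
E
```

```text
152 [(278, -30, -10.5, 39), (279, -30, -9.4, 39), (280, -30, -8.2, 40), (281, -31, -7.1, 41), (282, -30, -6.0, 40), (283, -30, -4.9, 40), (284, -30, -3.7, 40), (285, -30, -2.6, 38), (286, -30, -1.5, 40), (287, -31, -0.3, 42), (288, -31, 0.8, 41), (289, -30, 1.9, 40), (290, -31, 3.0, 42), (291, -31, 4.1, 41), (292, -31, 5.3, 40), (293, -31, 6.4, 40), (294, -31, 7.5, 41), (295, -30, 8.7, 39), (296, -29, 10.0, 25)]
158 [(278, -30, -8.7, 90), (279, -30, -7.7, 91), (280, -30, -6.7, 90), (281, -30, -5.7, 91), (282, -30, -4.8, 90), (283, -30, -3.8, 91), (284, -30, -2.8, 89), (285, -23, -2.7, 37), (286, -24, -1.5, 43), (287, -25, -0.3, 52), (288, -26, 0.9, 59), (289, -27, 2.0, 64), (290, -28, 3.0, 73), (291, -29, 4.0, 83), (292, -30, 5.0, 89), (293, -30, 6.0, 91), (294, -30, 6.9, 89), (295, -30, 7.9, 92), (296, -30, 8.9, 91)]
164 [(278, -26, -8.3, 101), (279, -26, -7.3, 102), (280, -26, -6.4, 102), (281, -26, -5.5, 101), (282, -25, -4.6, 98), (283, -25, -3.7, 97), (284, -24, -2.8, 91), (285, -16, -2.7, 36), (286, -17, -1.4, 44), (287, -18, -0.3, 51), (288, -19, 0.9, 58), (289, -20, 2.0, 65),
[... 2294 characters left out ...]
11, -2.0, 177), (284, -11, -1.2, 178), (285, -11, -0.5, 178), (286, -11, 0.2, 177), (287, -11, 1.0, 178), (288, -11, 1.7, 177), (289, -11, 2.4, 176), (290, 17, 3.2, 71), (291, 16, 4.2, 78), (292, 14, 5.2, 85), (293, 12, 6.2, 89), (294, 11, 7.1, 94), (295, 10, 8.1, 97), (296, 10, 9.0, 98)]
206 [(278, 15, -8.5, 101), (279, 16, -7.6, 101), (280, 15, -6.6, 102), (281, 15, -5.6, 102), (282, 16, -4.7, 99), (283, -11, -1.6, 193), (284, -11, -0.9, 194), (285, -11, -0.3, 193), (286, -11, 0.4, 193), (287, -11, 1.1, 192), (288, -11, 1.8, 193), (289, -11, 2.5, 193), (290, 24, 3.2, 69), (291, 22, 4.2, 77), (292, 20, 5.2, 83), (293, 19, 6.2, 89), (294, 17, 7.1, 95), (295, 16, 8.1, 97), (296, 16, 9.1, 98)]
```

View pics/crop5.png

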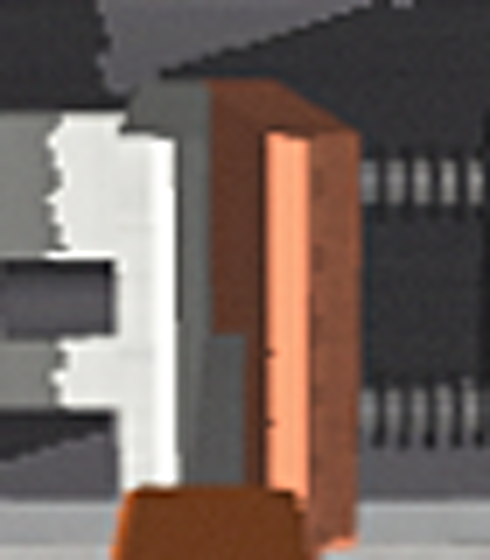

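The blade tip (centre near (287,188)) sits in the gap, 1.3 mm towards the set plate and upright to within 0.4°. I shift it to the middle and lower the tip to about 20 mm below the edge.

Request:
step_arm(rows=[[[0,0,0],[1.3,0,0],1],[[0,0,0],[1.6,10,0],1],[[0,0,0],[1.8,20,0],1],[[0,0,0],[2.0,30,0],1],[[0,0,0],[2.2,38,0],1],[[0,0,0],[2.3,45,0],1],[[0,0,0],[2.5,52,0],1],[[0,0,0],[2.6,59,0],1],[[0,0,0],[2.6,59,0],1],[[0,0,0],[2.6,59,0],1]])

```text
time: 7.08
eef_pos: [0.5128, -0.1516, 0.167]
tcp_rot: [0.578, 0.406, -0.419, -0.57]
contact_force: [0.5, -0.6, -0.3]
opening: 0.151
```

```bash
python3 meas.py 6
```

```text
7.0833 [ 0.5128 -0.1516  0.167 ] [ 0.52 -0.58 -0.26] 0.018
```

View pics/v6.png

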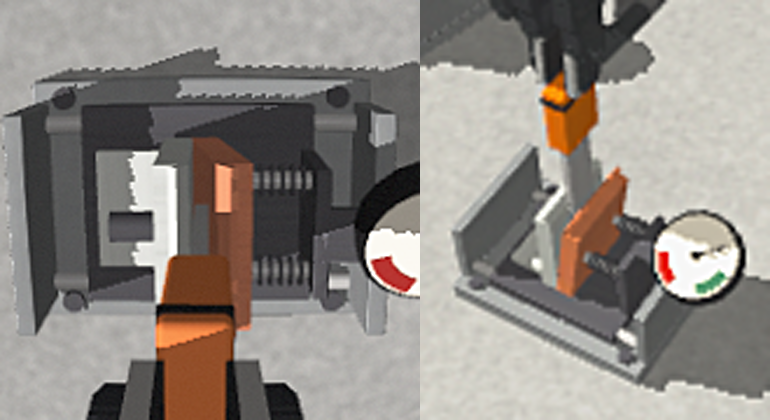

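The blade is between the plates, with no contact force and the needle at rest. I continue in small steps.

Request:
step_arm(rows=[[[0,0,0],[0.1,3,0],1],[[0,0,0],[0.1,6,0],1],[[0,0,0],[0.2,9,0],1],[[0,0,0],[0.2,12,0],1],[[0,0,0],[0.3,15,0],1],[[0,0,0],[0.3,15,0],1],[[0,0,0],[0.3,15,0],1]])

```text
time: 7.77
eef_pos: [0.5131, -0.1518, 0.1526]
tcp_rot: [0.579, 0.406, -0.418, -0.57]
contact_force: [-0.3, -0.9, 1.0]
opening: 0.145
```

```bash
python3 meas.py 7; python3 - <<'E'
from h import *
for f in ('scene0','scene6','scene7'):
    p=load(f)[0]; cv2.imwrite('pics/dial_%s.png'%f,cv2.resize(p[218:260,243:285,::-1],(260,260),interpolation=cv2.INTER_CUBIC))
cv2.imwrite('pics/dials7.png',np.hstack([cv2.imread('pics/dial_%s.png'%f) for f in ('scene0','scene6','scene7')]))
E
```

```text
7.7667 [ 0.5131 -0.1518  0.1526] [-0.33 -0.92  1.01] 0.002
```

View pics/dials7.png

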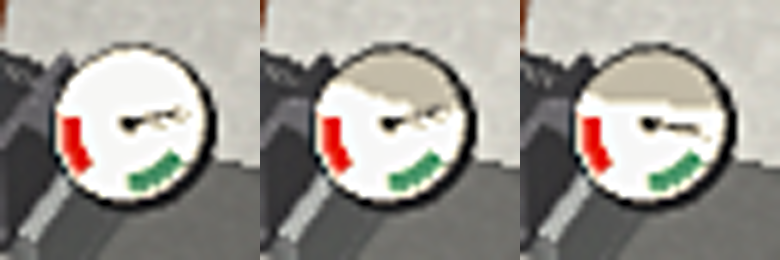

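View pics/v7.png

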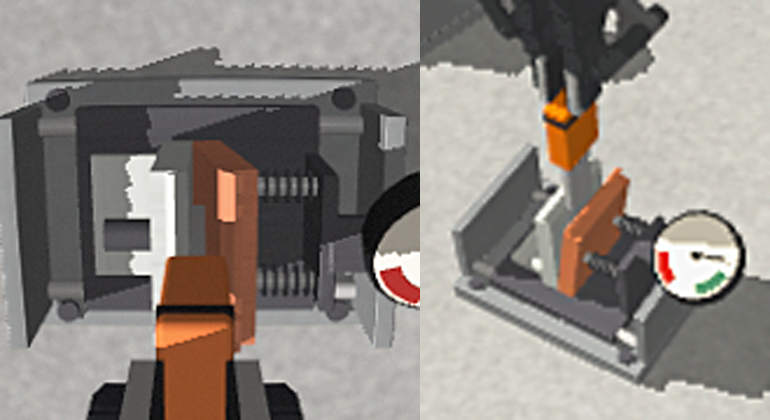

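The needle has turned about 25° clockwise, from the (178,112) direction to (710,133) in the third panel. That is roughly 0.45 rad, which fits the prediction of 0.8 mm pushed back. The middle of green is 1.25 rad, about 10 mm deeper. I'll do 7 mm and look.

Request:
step_arm(rows=[[[0,0,0],[0,1.5,0],1],[[0,0,0],[0.1,3,0],1],[[0,0,0],[0.1,4.5,0],1],[[0,0,0],[0.1,6,0],1],[[0,0,0],[0.1,7,0],1],[[0,0,0],[0.1,7,0],1],[[0,0,0],[0.1,7,0],1]])

```text
time: 8.45
eef_pos: [0.513, -0.1518, 0.1455]
tcp_rot: [0.579, 0.406, -0.418, -0.57]
contact_force: [0.7, -0.2, 3.1]
opening: 0.147
```

```bash
python3 meas.py 8; python3 - <<'E'
from h import *
fs=('scene7','scene8')
cv2.imwrite('pics/dials8.png',np.hstack([cv2.resize(load(f)[0][218:260,243:285,::-1],(390,390),interpolation=cv2.INTER_CUBIC) for f in fs]))
E
```

```text
8.45 [ 0.513  -0.1518  0.1455] [ 0.68 -0.23  3.09] 0.001
```

View pics/dials8.png

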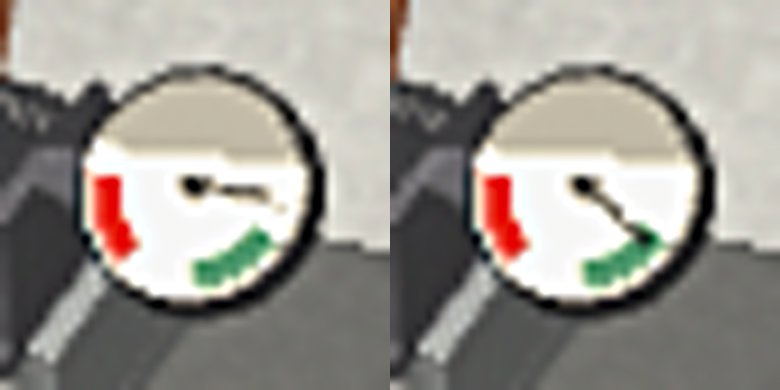

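The needle at (645,238) is in the early part of green. Another 3.5 mm should put it mid-sector and the drag safely above 3 N.

Request:
step_arm(rows=[[[0,0,0],[0,1,0],1],[[0,0,0],[0,2,0],1],[[0,0,0],[0.1,3,0],1],[[0,0,0],[0.1,3.5,0],1],[[0,0,0],[0.1,3.5,0],1],[[0,0,0],[0.1,3.5,0],1]])

```text
time: 9.05
eef_pos: [0.5129, -0.1517, 0.1419]
tcp_rot: [0.579, 0.406, -0.418, -0.57]
contact_force: [0.5, -0.6, 4.8]
opening: 0.145
```

Request:
step_arm(rows=[[[0,0,0],[0,0,0],1],[[0,0,0],[0,0,0],1],[[0,0,0],[0,0,0],1],[[0,0,0],[0,0,0],1],[[0,0,0],[0,0,0],1],[[0,0,0],[0,0,0],1],[[0,0,0],[0,0,0],1],[[0,0,0],[0,0,0],1],[[0,0,0],[0,0,0],1],[[0,0,0],[0,0,0],1]])

```text
time: 9.88
eef_pos: [0.513, -0.1517, 0.1419]
tcp_rot: [0.579, 0.406, -0.418, -0.57]
contact_force: [0.3, -0.2, 4.6]
opening: 0.152
```

```bash
python3 meas.py 9; python3 - <<'E'
from h import *
p=load('scene9')[0]
a=cv2.resize(p[218:260,243:285,::-1],(390,390),interpolation=cv2.INTER_CUBIC); b=cv2.resize(p[150:345,185:395,::-1],(420,390),interpolation=cv2.INTER_CUBIC)
cv2.imwrite('pics/f9.png',np.hstack([a,b[:,:400]]))
E
```

```text
9.8833 [ 0.513  -0.1517  0.1419] [ 0.3  -0.25  4.62] 0.002
```

View pics/f9.png

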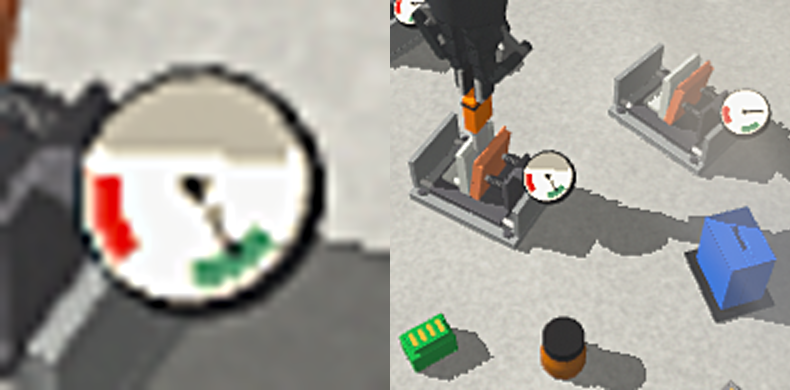

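View pics/v9.png

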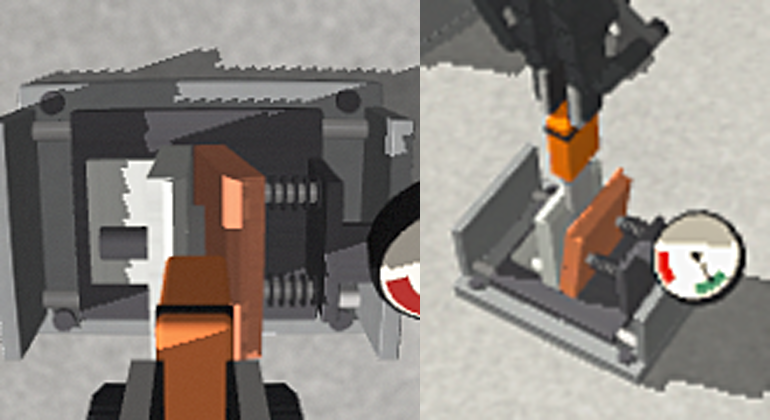

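The needle at (235,247) is in the middle of green and steady over a further second. Drag reads about 5 N, the fingers are well above the clamp, and the jar and green connector haven't moved. Handing in.

```bash
python3 -c "
from plant import ctrl
print(ctrl.sign_off())"
```

```text
the job is handed in; nothing more can be done
None
```

I took the feeler blade from the blue stand and slid it down midway along the plates of clamp B, the one farthest from the base (0.545 m; the next is 0.456 m). I handed in still holding it with a 60 N grip, at about 9.9 s of the 42 s.

**Last checks:**
- **Needle:** it stood in the middle of the green sector and never went near red.
- **Drag:** the upward force was steady at about 4.6 N (about 5–6 N once the blade's weight is counted), within the 3 to 15 N for a snug fit.
- **Depth:** the tip is about 45 mm below the set edge, as predicted from the measured gap of about 10 mm.
- **Position along the plates:** the blade was within about 1 mm of midway just before it went in.
- **Surroundings:** the jar and green connector look unmoved and the fingers are clear of the clamp. The grey connector was outside my last crop, but the arm never went near it.

**Disagreements along the way:**
- The blade hung about 1.2° out of plumb after the grasp, so I turned the tool to correct it.
- The tip arrived over the gap about 1.3 mm off where I expected, and I corrected that before lowering it.
- TCP readings scattered by up to about 2 mm or more, so I relied on the pictures for the final alignment.

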